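# Slide a denture flask into its bench clamp and bring the clamp bar over it

## Robot

A 7-joint arm with a two-finger parallel gripper is mounted at the origin on a cart in front of the work surface, level with it; the furniture and walls round the work are solid. World frame = base frame: x ahead of the robot, y to its left, z up, the work surface at z = 0. Lengths are in m, angles in rad, forces in N, time in s.
With the tool pointing down it reaches from about 0.425 to 0.925 m from the base axis. Payload 6.8 kg.
Tool frame: the origin (TCP) lies on the front face of the gripper's body, between the roots of the fingers; the fingertips stand 73 mm ahead of it and the grasp point (between the pads) lies 54 mm ahead of it (env.nose_length is the distance from the TCP to the fingertips, in m); z points along the fingers, y is the line along which they close (so a half turn about z gives the same grasp; the last joint's range is limited). The gripper opens to 85 mm and grips with 20 to 120 N. Pads are 22 mm wide; open, the fingers measure 114 mm over their backs; the gripper's body (76 mm by 85 mm) begins 54 mm behind the grasp point. The pads swing forward as they close: fully open they stand 13 mm farther back than shut.
Start: joints at [1.134, 0.477, 0.022, 1.555, -0.011, 1.109, -0.083], TCP at [0.218, -0.639, 0.304] pointing down, gripper open.
Joint ranges: [-2.96, 2.96], [-0.34, 2.1], [-1.41, 1.46], [0.24, 2.44], [-1.37, 4.51], [0.17, 1.92], [-2.96, 2.96]. Speed limits (rad/s): [2.39, 2.39, 3.14, 3.14, 3.14, 3.14, 3.14].

## Interface

Orientations are given as a unit quaternion [w, x, y, z].
In Python, from cell import env, kin, camera, calibration, job gives the robot as it stands. The module is installed in compiled form; this text tells all that it offers. Calls block until the motion is done:
- env.reach(position, orientation): joint-space move of the TCP to a pose.
- env.movel(position, velocity=0.15, rot=None, stop_force=None): straight line of the TCP; rot=None keeps the orientation; velocity is the mean speed in m/s. With stop_force (N) it stops when the force on the tool has changed by that much, and returns True; else False.
- env.goto_joints(angles): joint-space move.
- env.grip(opening, f_grip=None): finger opening in m; f_grip is the grip in N (None keeps the last); returns when the fingers have stopped.
- env.dwell(seconds).
- kin.inverse_kinematics(position, orientation): joint angles nearest the present ones, or None.
- env.get_state(): the state.
- camera(name): name is "side" or "top"; returns (picture, depth): 480x640x3 uint8, blue, green, red; 480x640 float32, m along the optical axis (not along the pixel's ray), 0 where there is no reading.
- calibration(name): a dict with "fx", "fy", "cx", "cy" (pixels), "rvec" (rotation vector, rad) and "tvec" (3), from world to camera coordinates, as OpenCV has them. Camera axes: x right, y down, z forward; pixel columns grow to the right and rows downward; lengths in m; the calibration is good to about 2 mm. A picture is of the moment at which its call begins. calibration takes no time and is no camera call.
A pose or a line that the arm cannot do raises env.PlanningError and nothing moves.
- job.job_done(): hands the job in; it is judged then, once.
The state is a dict: "time": time; "qpos": joint angles; "joint_velocities": joint speeds; "joint_torque": joint torques, N m; "tcp_pos": TCP position; "orientation": TCP orientation; "force": force on the tool from outside, world axes, zero at the start; "torque": the same for the moment, N m; "opening": finger opening in m; "gripper_force": force on a finger pad.
Only numpy, scipy, OpenCV 4.12 (cv2) and the standard library are available. Lean on these libraries where they do the work, as an engineer would, in place of code of your own. Each camera call takes 0.05 s, during which the arm holds its last target. There are 200 camera calls.

## Task

The brass denture flask on the bench is packed and ready for clamping, but its halves only rest on each other: slide it along the bench, without lifting or tipping it, round the things in the way and into the mouth of the grey flask clamp until it stands fully home against the back stop. Then swing the clamp's bar over until its pressure foot rests on the flask's lid. Leave the articulator, the jar, the bottle and the two stone casts where they stand.

Things in the scene. Friction and masses are not known exactly. Their poses are not given: they have to be found in the camera images.
- flask: Closed brass denture flask, a squat block 90 x 90 mm in plan with bevelled corners, 63 mm high to its flat lid, small bolt heads on the lid (70 mm to their tops); about 0.75 kg; too wide for the gripper. Origin: centre of its underside, z up. Its flat sides face along its own x and y axes; it fits the clamp with any side first.
- flask_clamp: Grey iron flask clamp, bolted to the bench. Origin: at bench level, where the centre of the flask's underside stands when fully home. x points into the bay (the flask goes in along +x), y to the left of that, z up. No floor: the flask slides on the bench between two cheeks 97 mm apart, 30 mm high, 12 mm thick, x = -37 to 53 mm. The back stop's face is at x = 45 mm, 40 mm high.
- clamp_mouth (a point): Middle of the clamp's mouth at bench level, 63 mm before the clamp's origin along its x. Flared lips (30 mm high) widen the bay from 97 mm at x = -37 mm to about 118 mm here. A flask that is home reaches back to x = -45 mm, so its rear side stands 8 mm out of the straight cheeks, between the lips, which are lower than the flask.
- clamp_pin (a point): Centre of the bar's hinge pin: 74 mm to the left (+y) of the clamp's origin, 89 mm above the bench; the pin runs along the clamp's x. Two hinge lugs hold it (y = 62 to 86 mm, x within 23 mm either way, 100 mm high). On the other side a forked keeper takes the bar (y = -60 to -83 mm, 92 mm high). Foot flanges 6 mm thick reach 95 mm either side of the origin.
- clamp_bar (a joint): Angle of the clamp's swing bar about its pin, rad: 0 = level, pointing to the clamp's -y, across the bay; 1.57 = upright; more = leaning outward, to the clamp's +y (limit 2.1). The stiff hinge lets it stay where it is left. With the pressure foot resting on the lid of a flask that is home it reads about 0.045.
- bar_ball (a point): Centre of the black ball (27 mm diameter) at the bar's free end, 179 mm from the pin. The steel bar is 24 mm wide (along the pin), 13 mm thick and 158 mm long; a neck of 10 mm diameter joins it to the ball. 74 mm from the pin it carries the pressure screw: a foot on the side toward the flask, and on the other side a black knob reaching 29 mm from the bar's middle.
- case_articulator: Articulator with two mounted casts, 117 x 83 x 108 mm; bystander, loose. Origin: centre of its underside.
- powder_jar: White powder jar, 76 mm diameter, 106 mm high; bystander, loose. Origin: centre of its underside.
- liquid_bottle: Tall white bottle, 64 mm diameter, 175 mm high; bystander, loose. Origin: centre of its underside.
- cast_blue: Blue stone cast of an upper jaw, 62 x 74 x 43 mm; bystander, loose. Origin: centre of its underside.
- cast_yellow: Yellow stone cast of a lower jaw, 62 x 74 x 41 mm; bystander, loose. Origin: centre of its underside.
Things that resemble listed ones, but are neither listed nor needed, are in the scene too. Leave any pink look-alike of the flask alone.

How it is judged:
By the outcome, as a careful person would: the job done as asked, in the order asked, and still so for the second after the job is handed in, with the robot touching nothing.
It also fails if it takes over 72 s, if anything falls off the work surface, if the arm or the gripper's body presses on something with over 40 N, if the wrist force passes 120 N, or if a joint passes its speed limit or range.

## Working session

There is one attempt and no reset: what is moved stays moved. The work goes in short steps, each a Python script; the robot and the scene stay as the last script left them, time stands still between calls to the robot, and variables do not carry over. Pictures are saved under pics/ and viewed, at most 10 in all, crops included, and the job is handed in when it is done.

```bash
mkdir -p pics; cat > h.py <<'E'
import numpy as np, cv2
from cell import env, kin, camera, calibration, job
def px2w(c,d,u,v,z=None):
    """pixel -> world; by depth d or on plane z"""
    R=cv2.Rodrigues(np.array(c["rvec"],float))[0]; t=np.array(c["tvec"],float).ravel()
    r=np.array([(u-c["cx"])/c["fx"],(v-c["cy"])/c["fy"],1.])
    o=-R.T@t; w=R.T@r
    s=d if z is None else (z-o[2])/w[2]
    return o+s*w
def w2px(c,p): 
    return cv2.projectPoints(np.array(p,float).reshape(-1,1,3),np.array(c["rvec"],float),np.array(c["tvec"],float),np.array([[c["fx"],0,c["cx"]],[0,c["fy"],c["cy"]],[0,0,1.]]),None)[0].reshape(-1,2)
E
python3 - <<'E'
from h import *
for n in("top","side"):
    p,d=camera(n); cv2.imwrite(f"pics/{n}0.png",p); np.save(f"{n}0.npy",d)
    c=calibration(n); print(n,c, px2w(c,0,0,0))
print(env.get_state()["orientation"],env.get_state()["force"],env.get_state()["time"])
E
```

```text
top {'fx': 515.5077207038518, 'fy': 515.5077207038518, 'cx': 317.12762585652615, 'cy': 242.43374683506843, 'rvec': array([ 2.13245163, -2.17954846,  0.12897335]), 'tvec': array([-0.06187073,  0.50768746,  1.4781356 ])} [ 0.32077642 -0.0764334   1.52896037]
side {'fx': 624.2398829774492, 'fy': 624.2398829774492, 'cx': 321.282838206329, 'cy': 239.990212480347, 'rvec': array([ 2.2648518 ,  0.10914928, -0.02222809]), 'tvec': array([-0.47818124, -0.00553158,  1.71416489])} [ 0.56751296 -1.27387676  1.10553887]
[-7.85048716e-04  9.86513598e-01  1.63677339e-01 -1.82648376e-04] [-0.09282582 -0.49391893  0.81814835] 0.1
```

View pics/top0.png

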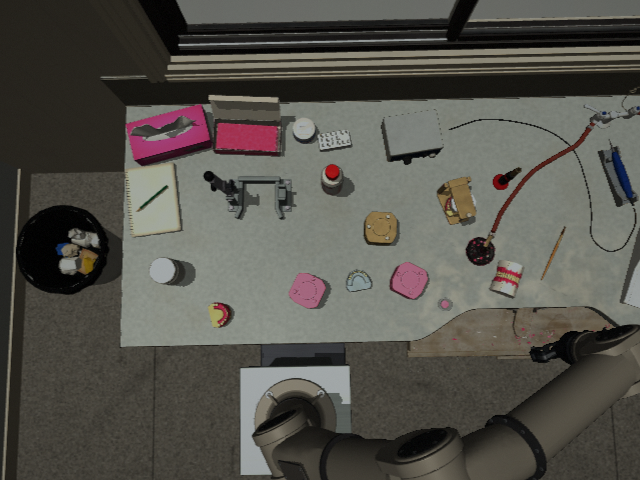

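View pics/side0.png

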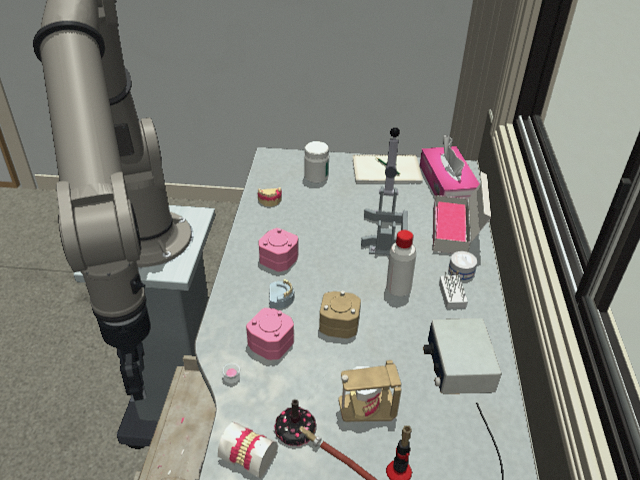

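Candidates for the flask: brass block at top (381,228) / side (340,313), and two pink blocks at (308,290) and (409,280). The brass one fits the description; the pink ones are the look-alikes to avoid. I'll confirm that in an enlarged crop together with the clamp.

```bash
python3 - <<'E'
from h import *
p=cv2.imread("pics/top0.png"); q=p[150:300,195:415]
cv2.imwrite("pics/c1.png",cv2.resize(q,(792,540),interpolation=cv2.INTER_CUBIC))
p=cv2.imread("pics/side0.png"); q=p[120:345,240:440]
cv2.imwrite("pics/c2.png",cv2.resize(q,(533,600),interpolation=cv2.INTER_CUBIC))
d=np.load("top0.npy"); c=calibration("top")
for n,u,v in [("flask",381,228),("bottle",332,172),("art",457,200),("blue",359,281),("pinkL",308,290),("pinkR",409,280),("ball",209,176),("jar",165,270),("yel",219,315)]:
    print(n,px2w(c,d[v,u],u,v).round(3))
E
```

```text
flask [ 0.539 -0.256  0.071]
bottle [ 0.678 -0.117  0.177]
art [ 0.61  -0.471  0.097]
blue [ 0.391 -0.192  0.027]
pinkL [ 0.367 -0.044  0.071]
pinkR [ 0.389 -0.33   0.071]
ball [0.647 0.191 0.282]
jar [0.429 0.349 0.108]
yel [0.302 0.216 0.02 ]
```

View pics/c1.png

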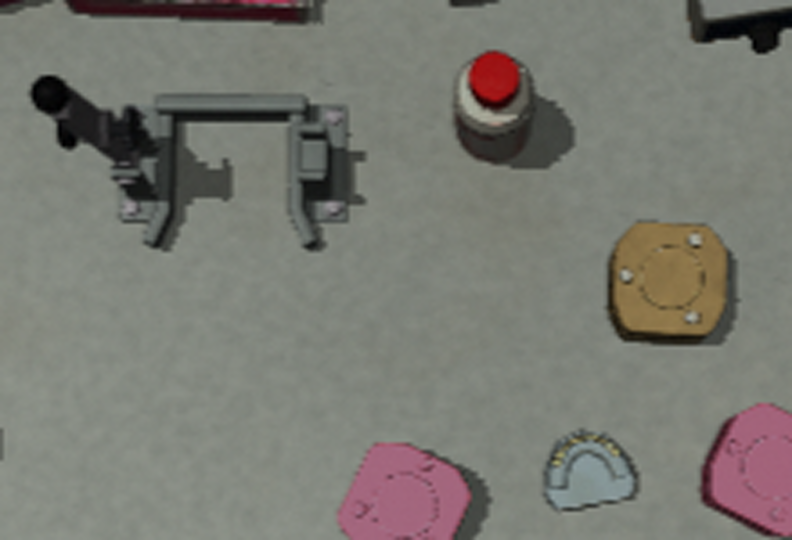

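View pics/c2.png

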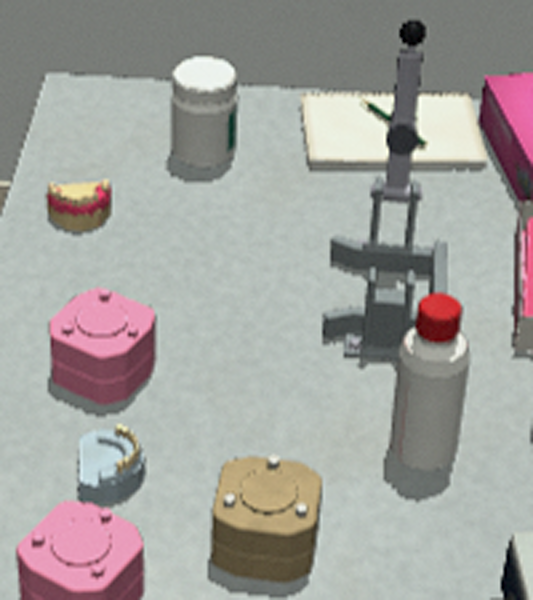

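The brass block (crop 1 at 670,280) is the flask: squarish, bevelled, three bolts. The pink blocks are look-alikes. The clamp's mouth opens toward the robot, with its back stop at crop (230,103), hinge and upright bar on the left (135,150), ball at (50,95), keeper on the right (313,155). The bottle stands at crop (495,100), right of the clamp. Next I'll get exact poses by fitting depth.

```bash
python3 - <<'E'
from h import *
from scipy.optimize import minimize
def cloud(n):
    d=np.load(n+"0.npy"); c=calibration(n); v,u=np.nonzero(d>0); d=d[v,u]
    R=cv2.Rodrigues(c["rvec"])[0]
    pc=np.c_[(u-c["cx"])/c["fx"]*d,(v-c["cy"])/c["fy"]*d,d]
    return (pc-c["tvec"].ravel())@R
T=cloud("top"); S=cloud("side")
def box(P,x0,x1,y0,y1,z0,z1):
    return P[(P[:,0]>x0)&(P[:,0]<x1)&(P[:,1]>y0)&(P[:,1]<y1)&(P[:,2]>z0)&(P[:,2]<z1)]
for n,P in(("T",T),("S",S)):
    b=box(P,.45,.6,-.15,-.05,-.02,.02); print(n,"bench z",np.median(b[:,2]).round(4),b[:,2].std().round(4))
    for nm,xy in dict(flask=(.54,-.256),pinkL=(.367,-.044),pinkR=(.389,-.33)).items():
        f=box(P,xy[0]-.08,xy[0]+.08,xy[1]-.08,xy[1]+.08,.055,.08)
        # pose: |rotated coords| within 45mm square, yaw minimises extent sum of squares at side percentiles
        best=min(((lambda q:(np.ptp(q[:,0])+np.ptp(q[:,1]),a))(f[:,:2]@np.array([[np.cos(a),-np.sin(a)],[np.sin(a),np.cos(a)]])) for a in np.radians(np.arange(-45,45,1))))
        a=best[1]; q=f[:,:2]@np.array([[np.cos(a),-np.sin(a)],[np.sin(a),np.cos(a)]])
        lo,hi=q.min(0),q.max(0); m=(lo+hi)/2
        print(n,nm,"yaw",np.degrees(a).round(1),"size",(hi-lo).round(4),"c",(np.array([[np.cos(a),-np.sin(a)],[np.sin(a),np.cos(a)]])@m).round(4),"lidz",np.median(f[:,2]).round(4),"xmin/max",f[:,0].min().round(3),f[:,0].max().round(3))
    f=box(P,.62,.75,-.19,-.05,.06,.2); print(n,"bottle",f.min(0).round(3),f.max(0).round(3))
    f=box(P,.6,.7,.1,.25,.255,.3); print(n,"ball",len(f),f.min(0).round(3),f.max(0).round(3))
    g=f
    if len(g)>5:
        r=minimize(lambda p:np.sum((np.linalg.norm(g-p,axis=1)-.0135)**2),g.mean(0)-[0,0,.008],method="Nelder-Mead"); print("  sphere",r.x.round(4),r.fun)
# clamp fit: cheek/stop top points
rec=[(-37,53,48.5,60.5),(-37,53,-60.5,-48.5)]
c1=box(T,.5,.72,-.05,.2,.024,.036); c2=box(T,.5,.75,-.05,.2,.0365,.046)
print(len(c1),c1.min(0).round(3),c1.max(0).round(3),len(c2),c2.min(0).round(3),c2.max(0).round(3))
for x in np.arange(.5,.72,.01):
    s=c1[(abs(c1[:,0]-x)<.005)]; s2=c2[(abs(c2[:,0]-x)<.005)]
    print(round(x,2),"c",np.sort(s[:,1]*1000).astype(int).tolist()[:40]," st",len(s2),(s2[:,1].min().round(3),s2[:,1].max().round(3)) if len(s2) else "")
E
```

```text
T bench z 0.0017 0.0034
T flask yaw -3.0 size [0.0899 0.0891] c [ 0.5426 -0.2566] lidz 0.0652 xmin/max 0.496 0.588
T pinkL yaw -27.0 size [0.089  0.0902] c [ 0.3672 -0.042 ] lidz 0.0654 xmin/max 0.316 0.416
T pinkR yaw -29.0 size [0.0906 0.0901] c [ 0.39  -0.333] lidz 0.0655 xmin/max 0.338 0.441
T bottle [ 0.65 -0.15  0.06] [ 0.71  -0.088  0.191]
T ball 93 [0.637 0.181 0.267] [0.662 0.206 0.285]
  sphere [0.6507 0.1944 0.2677] 0.00022417662620370158
S bench z -0.0003 0.0026
S flask yaw -5.0 size [0.0898 0.0955] c [ 0.5452 -0.2571] lidz 0.0632 xmin/max 0.499 0.591
S pinkL yaw -23.0 size [0.0965 0.0955] c [ 0.3697 -0.0429] lidz 0.063 xmin/max 0.319 0.419
S pinkR yaw -26.0 size [0.0925 0.0938] c [ 0.393  -0.3336] lidz 0.063 xmin/max 0.339 0.444
S bottle [ 0.654 -0.157  0.06 ] [ 0.718 -0.096  0.179]
S ball 83 [0.641 0.176 0.255] [0.665 0.204 0.282]
  sphere [0.6528 0.1956 0.2665] 0.0006162764491006819
317 [0.582 0.016 0.024] [0.708 0.174 0.036] 214 [0.598 0.022 0.037] [0.709 0.181 0.046]
0.5 c []  st 0 
0.51 c []  st 0 
0.52 c []  st 0 
0.53 c []  st 0 
0.54 c []  st 0 
0.55 c []  st 0 

[... 1394 characters left out ...]
, 144, 144, 146, 146, 146, 149, 149, 149, 149, 152, 152, 152, 155, 155, 158, 158, 162, 164]  st 6 (np.float64(0.042), np.float64(0.163))
0.68 c [39, 42, 42, 42, 42, 45, 45, 45, 145, 146, 147, 149, 149, 152, 152, 153, 154, 154, 155]  st 3 (np.float64(0.045), np.float64(0.149))
0.69 c [33, 33, 36, 39, 39, 42, 42, 42, 44, 45, 45, 48, 54, 57, 60, 63, 65, 68, 69, 72, 72, 74, 77, 81, 84, 84, 86, 87, 89, 93, 95, 101, 104, 119, 122, 125, 131, 139, 143, 143]  st 27 (np.float64(0.036), np.float64(0.137))
0.7 c [33, 33, 50, 50, 56, 71, 77, 89, 92, 98, 108, 117, 129, 135, 140, 143, 149, 152, 155]  st 114 (np.float64(0.035), np.float64(0.157))
0.71 c [41, 95]  st 39 (np.float64(0.038), np.float64(0.157))
```

Flask at about (0.543,-0.257), yaw -3°. Clamp origin at about (0.649,0.096), yaw about -1.2°, bar about 1.71 rad. There is a clear corridor between pinkL (x<0.42) and the lips (x>0.58). First push: along +y, with the fingertips low and leading.

```bash
cat >> h.py <<'E'
from scipy.spatial.transform import Rotation as Ro
def quat(push,tilt,yl=None):
    """tool down, tips leading by tilt along push (unit 2d); closing line = yl or perpendicular to push; sign nearest present joints"""
    p=np.r_[push,0]; z=np.array([0,0,-np.cos(tilt)])+np.sin(tilt)*p
    y=np.cross([0,0,1],p) if yl is None else np.r_[yl,0]
    cur=Ro.from_quat(np.roll(env.get_state()["orientation"],-1)).as_matrix()
    if y@cur[:,1]<0: y=-y
    q=Ro.from_matrix(np.c_[np.cross(y,z),y,z]).as_quat()
    return np.roll(q,1),z
def rot2(v,deg):
    a=np.radians(deg); return np.array([[np.cos(a),-np.sin(a)],[np.sin(a),np.cos(a)]])@v
E
python3 - <<'E'
from h import *
print("nose",env.nose_length)
C0=np.array([.5435,-.257]); C1=np.array([.500,.094]); d=(C1-C0)/np.linalg.norm(C1-C0); n=rot2(d,-3.5)
q,z=quat(n,np.radians(6)); L=env.nose_length; tz=.014
tcp=lambda C,back,h=0: np.r_[C-n*(.056+back),tz+h]-z*L
env.grip(.03)
a,b,e=tcp(C0,.024,.15),tcp(C0,.024),tcp(C1,0)
env.reach(a,q); print(env.get_state()["force"])
env.movel(b,.12,stop_force=15); print(b,env.get_state()["tcp_pos"])
print(env.movel(e,.09,stop_force=25),env.get_state()["force"],env.get_state()["tcp_pos"])
for nme in("top","side"):
    p,dd=camera(nme); cv2.imwrite(f"pics/{nme}1.png",p); np.save(f"{nme}1.npy",dd)
p=cv2.imread("pics/side1.png")[100:350,220:470]; cv2.imwrite("pics/c3.png",cv2.resize(p,(600,600),interpolation=cv2.INTER_CUBIC))
print(env.get_state()["time"])
E
```

```text
nose 0.0726
[-0.46252538 -0.67621402 -0.68472394]
[ 0.54894594 -0.3444193   0.08620229] [ 0.54947828 -0.34466568  0.08708421]
False [-0.02904834 -4.23542246 -0.13556936] [0.50392293 0.03038937 0.08615527]
8.1833
```

View pics/c3.png

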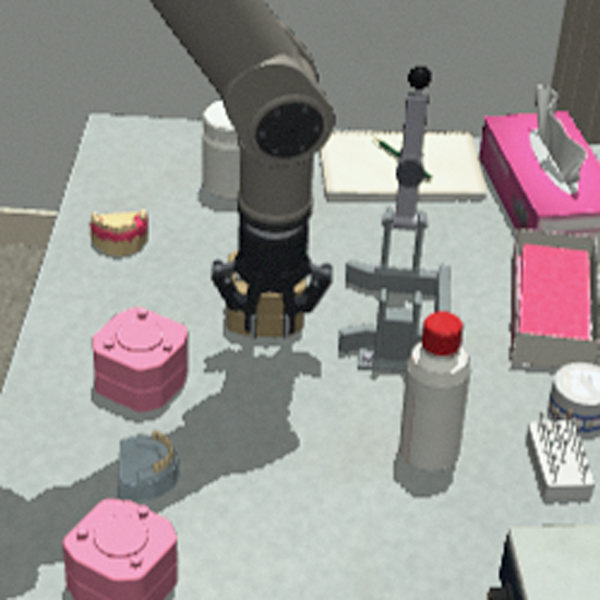

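The flask slid cleanly and stands ahead of the mouth at crop (265,310), still flat. I'll back off, measure, and position behind it.

```bash
cat >> h.py <<'E'
def cloud(n,save=None):
    p,d=camera(n)
    if save: cv2.imwrite(f"pics/{n}{save}.png",p)
    c=calibration(n); v,u=np.nonzero(d>0); d=d[v,u]
    R=cv2.Rodrigues(c["rvec"])[0]
    return (np.c_[(u-c["cx"])/c["fx"]*d,(v-c["cy"])/c["fy"]*d,d]-c["tvec"].ravel())@R
def flask(P,x,y,r=.075):
    f=P[(abs(P[:,0]-x)<r)&(abs(P[:,1]-y)<r)&(P[:,2]>.055)&(P[:,2]<.08)]
    M=lambda a:np.array([[np.cos(a),-np.sin(a)],[np.sin(a),np.cos(a)]])
    a=min(np.radians(np.arange(-20,20,.5)),key=lambda a:np.ptp(f[:,:2]@M(a),axis=0).sum())
    q=f[:,:2]@M(a); return M(a)@((q.min(0)+q.max(0))/2),np.degrees(a),np.ptp(q,axis=0),np.median(f[:,2])
E
python3 - <<'E'
from h import *
s=env.get_state(); p=np.array(s["tcp_pos"])
env.movel(p+[0,-.04,0],.12); env.movel(p+[-.0,-.07,.14],.15)
P=cloud("top","2"); print(flask(P,.5,.094),flask(cloud("side","2"),.5,.094))
for t in (0,3,6):
    for x in(.44,.435,.43,.42,.41):
        q,z=quat(rot2(np.array([1.,0]),-1.2),np.radians(t))
        print(t,x,[kin.inverse_kinematics(np.r_[x,.094,.014+h]-z*env.nose_length,q) is not None for h in(0,.1,.15)])
print(env.get_state()["time"])
E
```

```text
(array([0.49443832, 0.09246609]), np.float64(0.5), array([0.08984227, 0.09008788]), np.float64(0.06537186077095589)) (array([0.49803618, 0.09061534]), np.float64(5.0), array([0.0889622, 0.0989435]), np.float64(0.06281612346272057))
0 0.44 [True, True, True]
0 0.435 [True, True, True]
0 0.43 [True, True, True]
0 0.42 [True, True, True]
0 0.41 [True, True, True]
3 0.44 [True, True, True]
3 0.435 [True, True, True]
3 0.43 [True, True, True]
3 0.42 [True, True, True]
3 0.41 [True, True, True]
6 0.44 [True, True, True]
6 0.435 [True, True, True]
6 0.43 [True, True, True]
6 0.42 [True, True, True]
6 0.41 [True, True, True]
9.875
```

```bash
python3 - <<'E'
from h import *
n=rot2(np.array([1.,0]),-1.2); O=np.array([.649,.096]); C0=np.array([.495,.0925]); L=env.nose_length
q,z=quat(n,np.radians(6))
tcp=lambda C,back,h=0: np.r_[C-n*(.056+back),.014+h]-z*L
env.reach(tcp(C0,.02,.15),q); q,z=quat(n,np.radians(6))
print(env.movel(tcp(C0,.02),.12,rot=q,stop_force=15))
r=env.movel(tcp(O-n*.015,0),.07,stop_force=25); s=env.get_state(); print(r,s["force"],s["tcp_pos"],tcp(O-n*.015,0))
r=env.movel(tcp(O+n*.012,0),.025,stop_force=15); s=env.get_state(); print(r,s["force"],s["tcp_pos"],tcp(O,0),s["time"])
p=np.array(s["tcp_pos"])
env.movel(p-np.r_[n*.03,0],.1); env.movel(p-np.r_[n*.05,-.2],.2)
P=cloud("top","3"); print(flask(P,.645,.096,.06)); cloud("side","3")
t=cv2.imread("pics/top3.png")[150:260,190:350]; s=cv2.imread("pics/side3.png")[120:290,310:470]
cv2.imwrite("pics/c4.png",np.hstack([cv2.resize(t,(480,330),interpolation=2),cv2.resize(s,(311,330),interpolation=2)]))
b=P[(abs(P[:,0]-.65)<.03)&(P[:,1]>.1)&(P[:,1]<.25)&(P[:,2]>.255)&(P[:,2]<.3)]; print(len(b),b.min(0),b.max(0))
E
```

```text
False
True [-0.01952758 -0.180229   -0.83037251] [0.52282952 0.09803409 0.08477612] [0.57042847 0.09764584 0.08620229]
True [-0.25967119  1.23936507  0.39573742] [0.52410233 0.09768592 0.08367494] [0.58542518 0.0973317  0.08620229] 14.475
(array([0.60724844, 0.0874984 ]), np.float64(-2.0), array([0.04617596, 0.09922873]), np.float64(0.06541728274692547))
93 [0.63651101 0.18140207 0.26560315] [0.66201479 0.20548373 0.2873585 ]
```

View pics/c4.png

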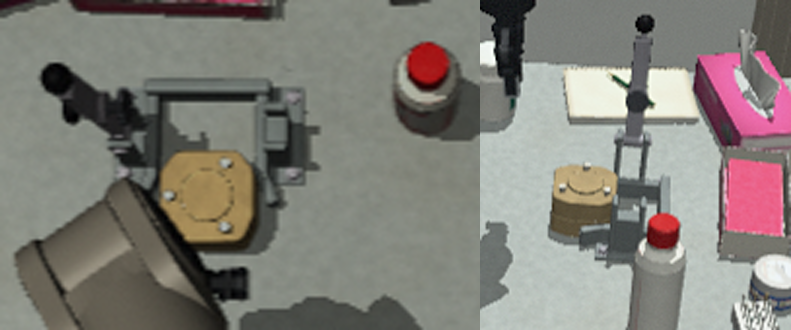

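```bash
python3 - <<'E'
from h import *
p=np.array(env.get_state()["tcp_pos"]); env.movel([.47,-.05,.28],.2); 
for n in("top","side"):
    P=cloud(n,"4"); print(n,flask(P,.578,.097,.075)); 
    f=P[(abs(P[:,0]-.58)<.075)&(abs(P[:,1]-.097)<.07)&(P[:,2]>.055)&(P[:,2]<.08)]; print(f.min(0),f.max(0))
P=cloud("top")
for x in np.arange(.5,.72,.01):
    s=P[(abs(P[:,0]-x)<.005)&(P[:,1]>-.02)&(P[:,1]<.2)&(P[:,2]>.022)&(P[:,2]<.036)]; y=np.sort(s[:,1]*1000).astype(int)
    print(round(x,2),y[y<97].tolist()[-4:],y[y>97].tolist()[:4])
print(env.get_state()["time"],env.get_state()["force"])
E
```

```text
top (array([0.58991331, 0.08605491]), np.float64(9.5), array([0.10355994, 0.14681297]), np.float64(0.0656639801310854))
[0.54085894 0.02827206 0.05568553] [0.654497   0.16666995 0.07826967]
side (array([0.59313993, 0.08949767]), np.float64(6.5), array([0.10495206, 0.14582826]), np.float64(0.06355625397216383))
[0.543018   0.02819258 0.05503609] [0.65452133 0.16551712 0.07876301]
0.5 [] []
0.51 [] []
0.52 [] []
0.53 [] []
0.54 [88, 91, 94, 96] [100, 103, 105, 109]
0.55 [55, 56, 56, 58] []
0.56 [50, 50, 52, 53] []
0.57 [] []
0.58 [29, 31, 34, 38] [159]
0.59 [37, 37, 40, 40] [156, 156, 158, 158]
0.6 [40, 40, 43, 43] [150, 152, 152, 152]
0.61 [43, 43, 46, 46] [146, 146, 149, 150]
0.62 [43, 46, 46, 46] [146, 146, 146, 146]
0.63 [43, 43, 45, 46] [146, 146, 149, 149]
0.64 [45, 45, 46, 46] [144, 146, 149, 149]
0.65 [42, 45, 45, 45] [145, 145, 146, 149]
0.66 [42, 45, 45, 45] [144, 144, 146, 146]
0.67 [45, 45, 45, 45] [143, 144, 144, 146]
0.68 [42, 45, 45, 45] [143, 144, 146, 146]
0.69 [87, 89, 90, 95] [101, 102, 105, 105]
0.7 [33, 33, 84] [99, 116, 126, 144]
0.71 [36, 83] [98, 157]
17.225 [-0.117234    0.0811307   0.61810181]
```

```bash
python3 - <<'E'
from h import *
for n in("top","side"):
    P=cloud(n)
    f=P[(P[:,0]>.53)&(P[:,0]<.638)&(P[:,1]>.04)&(P[:,1]<.155)&(P[:,2]>.057)&(P[:,2]<.068)]
    print(n,cv2.minAreaRect((f[:,:2]*1000).astype(np.float32)))
    for x in np.arange(.545,.64,.01):
        y=f[abs(f[:,0]-x)<.005][:,1]; print(round(x,3),len(y),(y.min().round(3),y.max().round(3)) if len(y) else "")
t=cv2.imread("pics/top4.png")[160:260,215:325]
cv2.imwrite("pics/c5.png",cv2.resize(t,(660,600),interpolation=2))
E
```

```text
top ((585.3008422851562, 93.07025909423828), (87.38713836669922, 90.29402160644531), 89.62641906738281)
0.545 72 (np.float64(0.058), np.float64(0.131))
0.555 78 (np.float64(0.053), np.float64(0.133))
0.565 76 (np.float64(0.05), np.float64(0.136))
0.575 71 (np.float64(0.05), np.float64(0.137))
0.585 61 (np.float64(0.05), np.float64(0.137))
0.595 67 (np.float64(0.049), np.float64(0.136))
0.605 73 (np.float64(0.049), np.float64(0.136))
0.615 77 (np.float64(0.049), np.float64(0.137))
0.625 77 (np.float64(0.058), np.float64(0.127))
0.635 5 (np.float64(0.084), np.float64(0.119))
side ((588.00732421875, 93.44283294677734), (100.23207092285156, 89.28600311279297), 89.97305297851562)
0.545 38 (np.float64(0.056), np.float64(0.131))
0.555 61 (np.float64(0.052), np.float64(0.134))
0.565 69 (np.float64(0.043), np.float64(0.144))
0.575 74 (np.float64(0.043), np.float64(0.142))
0.585 63 (np.float64(0.044), np.float64(0.139))
0.595 68 (np.float64(0.045), np.float64(0.138))
0.605 71 (np.float64(0.044), np.float64(0.143))
0.615 65 (np.float64(0.045), np.float64(0.139))
0.625 56 (np.float64(0.055), np.float64(0.132))
0.635 10 (np.float64(0.078), np.float64(0.116))
```

View pics/c5.png

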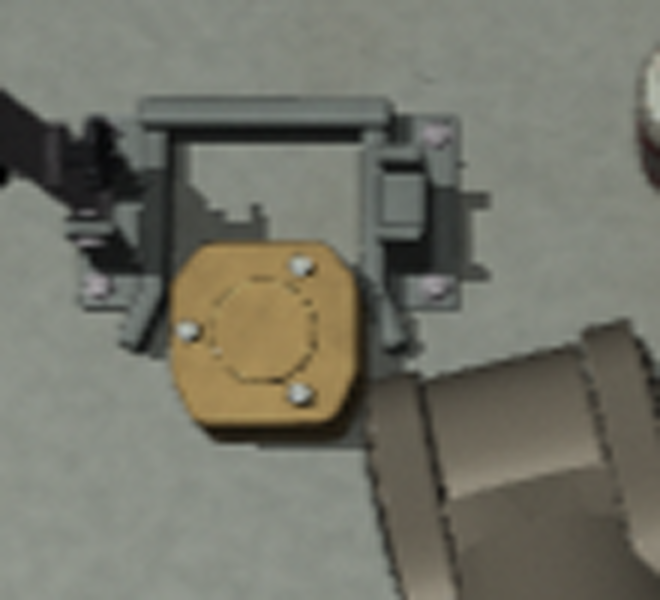

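The flask stands square at (0.585,0.093), front end just inside the cheeks with about 3.5 mm lateral offset to the right (crop: right edge at 357 touches the lip at 375). It likely bumped the right lip, so I'll push again slower, with a slight +y bias and per-step force logging.

```bash
python3 - <<'E'
from h import *
n=rot2(np.array([1.,0]),-1.2); l=rot2(n,90); O=np.array([.649,.096]); L=env.nose_length
C0=np.array([.585,.093])
q,z=quat(n,np.radians(6))
tcp=lambda C,back,h=0: np.r_[C-n*(.056+back),.014+h]-z*L
env.movel(tcp(C0,.03,.19),.2,rot=q); env.movel(tcp(C0,.03),.15,rot=q,stop_force=15)
r=env.movel(tcp(C0,.003),.06,stop_force=20); print(r,env.get_state()["force"].round(1))
for k in range(1,9):
    f=k/8; C=C0+(O+n*.004-C0)*f+l*.004*min(1,2*f)*(1-f)
    r=env.movel(tcp(C,0),.03,stop_force=30); s=env.get_state()
    print(r,s["force"].round(1),s["tcp_pos"].round(4),tcp(C,0).round(4),s["time"])
    if r: break
E
```

```text
False [-0.4 -0.4 -0.2]
False [-6.2  1.5  2. ] [0.5282 0.096  0.0856] [0.5299 0.0956 0.0862] 20.7583
False [-1.4  1.  -2.3] [0.538  0.0966 0.0858] [0.5385 0.0966 0.0862] 21.1917
False [-0.5  0.1 -0.6] [0.5476 0.0972 0.0864] [0.547  0.0973 0.0862] 21.625
False [-1.1  0.5 -0.9] [0.5556 0.0978 0.0863] [0.5555 0.0978 0.0862] 22.0583
False [-1.6 -0.2 -1.7] [0.5642 0.0977 0.0862] [0.564  0.0977 0.0862] 22.4917
False [-1.7 -0.2 -1.1] [0.5727 0.0975 0.0862] [0.5724 0.0975 0.0862] 22.925
False [-1.6  0.9 -1.1] [0.5812 0.0974 0.0862] [0.5809 0.0974 0.0862] 23.3583
False [-10.9   0.9   6.9] [0.5866 0.0975 0.0856] [0.5894 0.0972 0.0862] 23.7917
```

```bash
python3 - <<'E'
from h import *
n=rot2(np.array([1.,0]),-1.2); p=np.array(env.get_state()["tcp_pos"])
print(env.movel(p+np.r_[n*.006,0],.03,stop_force=20)); s=env.get_state(); print(s["force"].round(1),s["tcp_pos"].round(4))
env.movel(p-np.r_[n*.04,0],.1); env.movel(p+[-.06,-.0,.18],.25); env.movel([.47,-.1,.32],.3)
P=cloud("top","5"); cloud("side","5")
f=P[(P[:,0]>.58)&(P[:,0]<.705)&(P[:,1]>.05)&(P[:,1]<.14)&(P[:,2]>.057)&(P[:,2]<.068)]
print(cv2.minAreaRect((f[:,:2]*1000).astype(np.float32)),f[:,0].min(),f[:,0].max())
st=P[(P[:,0]>.67)&(P[:,0]<.72)&(P[:,1]>.06)&(P[:,1]<.13)&(P[:,2]>.03)&(P[:,2]<.05)]; print("stop top x",st[:,0].min(),st[:,0].max())
b=P[(abs(P[:,0]-.65)<.03)&(P[:,1]>.1)&(P[:,1]<.25)&(P[:,2]>.255)&(P[:,2]<.3)]; print(b.min(0),b.max(0),env.get_state()["time"])
t=cv2.imread("pics/top5.png")[150:260,190:350]; s=cv2.imread("pics/side5.png")[120:290,310:470]
cv2.imwrite("pics/c6.png",np.hstack([cv2.resize(t,(480,330),interpolation=2),cv2.resize(s,(311,330),interpolation=2)]))
E
```

```text
False
[-19.9   0.2  12.6] [0.5871 0.0976 0.0844]
((648.1650390625, 95.4237060546875), (87.82946014404297, 90.88011169433594), 89.28234100341797) 0.6023967105018633 0.6938679885704051
stop top x 0.694711612865623 0.709609570714325
[0.63780205 0.18071501 0.26260887] [0.66170847 0.20560526 0.28571958] 26.4917
```

View pics/c6.png

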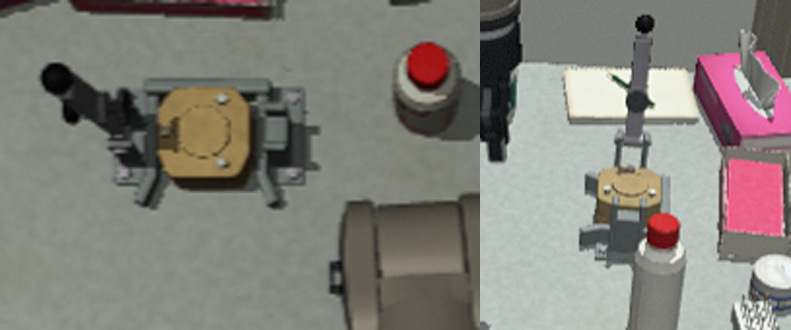

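The flask is home: square, its front edge against the back stop (crop 205,87), right in the bay with the bar still upright. Next is the bar: grip the ball with the closing line along the pin, and follow the arc.

```bash
python3 - <<'E'
from h import *
n=rot2(np.array([1.,0]),-1.2); l=rot2(n,90); O=np.array([.649,.096])
pin=np.r_[O+.074*l,.089]; B=lambda a: pin+.179*np.r_[-l*np.cos(a),np.sin(a)]
ball=np.array([.651,.195,.267]); th=np.arctan2(ball[2]-pin[2],-(ball[:2]-pin[:2])@l); print("theta0",th,np.linalg.norm(ball-pin),B(th))
q,z=quat(-l,0,yl=n)
env.reach([.55,.05,.42],q); env.grip(.07,60)
env.movel(ball+[0,0,.054+.09],.25,rot=q)
print(env.movel(ball+[0,0,.054],.1,stop_force=10))
env.grip(.0,60); s=env.get_state(); print("grip",s["opening"],s["gripper_force"],s["force"].round(1),s["time"])
T0=np.array(s["tcp_pos"])
for a in np.arange(th-.12,.18,-.12):
    r=env.movel(T0+B(a)-B(th),.13,stop_force=40); s=env.get_state()
    print(round(a,2),r,s["force"].round(1),s["opening"].round(4))
    if r: break
print(s["tcp_pos"],s["time"])
E
```

```text
theta0 1.7104441742545988 0.17974986639617035 [0.65107154 0.1948941  0.26625745]
False
grip 0.024077158775558754 58.586061000823975 [-3.   0.1  5.6] 30.4167Traceback (most recent call last):
  File "<stdin>", line 13, in <module>
AttributeError: 'float' object has no attribute 'round'
```

```bash
python3 - <<'E'
from h import *
n=rot2(np.array([1.,0]),-1.2); l=rot2(n,90); O=np.array([.649,.096])
pin=np.r_[O+.074*l,.089]; B=lambda a: pin+.179*np.r_[-l*np.cos(a),np.sin(a)]
th=1.7104; T0=np.array([.651,.195,.321]); s=env.get_state(); print(s["tcp_pos"]-(T0+B(th-.12)-B(th)),s["opening"],s["force"])
for a in np.arange(th-.24,.18,-.12):
    r=env.movel(T0+B(a)-B(th),.13,stop_force=40); s=env.get_state()
    print(round(a,2),r,s["force"].round(1),round(s["opening"],4))
    if r: break
print(s["tcp_pos"],T0+B(a)-B(th),s["time"])
E
```

```text
[-0.00021821 -0.00040469  0.0006788 ] 0.02376886325224903 [-0.9897757  -0.78537751  1.85446108]
1.47 False [-4.2 -0.6  5.6] 0.0242
1.35 False [-4.4 -2.9  5. ] 0.0241
1.23 False [-5.1 -3.2  6.4] 0.0237
1.11 False [-0.2 -2.9  2.2] 0.0003
0.99 False [0.1 0.4 0.4] -0.0004
0.87 False [-0.1  0.4 -0. ] -0.0002
0.75 False [ 0.2 -0.2  0.2] -0.0004
0.63 False [ 0.4  0.9 -1. ] 0.0003
0.51 False [-0.2  0.3  0. ] 0.0002
0.39 False [0.2 0.7 0.3] 0.0002
0.27 False [-0.2 -0.9  0.2] 0.0002
[ 0.64654309 -0.0025876   0.19110109] [ 0.64686589 -0.00236055  0.19155538] 34.2167
```

The ball slipped from the pads near 1.15 rad. I'll finish by pressing the bar's outer face with closed fingertips along the arc.

```bash
python3 - <<'E'
from h import *
n=rot2(np.array([1.,0]),-1.2); l=rot2(n,90); O=np.array([.649,.096]); p=np.array(env.get_state()["tcp_pos"])
pin=np.r_[O+.074*l,.089]; l3=np.r_[l,0]; k=np.array([0,0,1.])
K=lambda a,off=.0065,r=.125: pin+r*(-l3*np.cos(a)+k*np.sin(a))+off*(l3*np.sin(a)+k*np.cos(a))+.011*l3+k*env.nose_length
env.movel([p[0],p[1],.40],.3)
P=cloud("top","6"); b=P[(abs(P[:,0]-.65)<.03)&(P[:,1]>.05)&(P[:,1]<.25)&(P[:,2]>.235)&(P[:,2]<.3)]; print(b.mean(0))
s0=K(1.35,.022); env.movel([s0[0],s0[1],.40],.25); print(env.movel(s0,.15,stop_force=10))
for a in np.arange(1.3,.19,-.11):
    r=env.movel(K(a),.1,stop_force=40); s=env.get_state(); print(round(a,2),r,s["force"].round(1))
    if r: break
print(s["tcp_pos"]-K(a),s["time"])
if not r:
    for a in (.15,.11,.08,.06,.045,.03,.015,0,-.015):
        r=env.movel(K(a),.04,stop_force=18); s=env.get_state(); print(a,r,s["force"].round(1),(s["tcp_pos"]-K(a)).round(4))
        if r or s["force"][2]>22: break
print(s["time"])
E
```

```text
[0.64580112 0.11105666 0.26533385]
False
1.3 False [ 0.8  0.7 -0.2]
1.19 False [-0.1 -0.   0.6]
1.08 False [ 0.6 -0.9  0.7]
0.97 False [ 0.3  0.7 -0.3]
0.86 False [ 0.7  0.1 -0.4]
0.75 False [ 0.6 -0.1 -0.2]
0.64 False [-0.1 -0.3  0.3]
0.53 False [-0.6 -0.3 -0.4]
0.42 False [0.  1.  0.5]
0.31 False [-0.6  0.2  0.3]
0.2 False [-0.1 -0.  -0.6]
[-0.00034074 -0.00043237 -0.00075688] 40.1417
0.15 False [-0.3 -0.3 -0. ] [-0.0001 -0.     -0.0002]
0.11 False [0.3 0.8 0.3] [-0.0001 -0.0001 -0.0003]
0.08 False [-0.3 -0.2  0.3] [-0.0001 -0.0001 -0.0003]
0.06 False [ 0.2  0.1 -0.1] [-0.0001 -0.     -0.0002]
0.045 False [ 0.6 -0.4  0.8] [-0.     -0.     -0.0001]
0.03 False [-3.6 -0.8  8.9] [0.0001 0.0002 0.0012]
0.015 False [-7.7 -2.7 19.4] [0.0001 0.0003 0.0028]
0 False [-11.4  -3.6  31. ] [0.0001 0.0005 0.0044]
42.225
```

```bash
python3 - <<'E'
from h import *
p=np.array(env.get_state()["tcp_pos"]); env.movel(p+[0,0,.15],.2); env.movel([.47,-.12,.32],.3)
P=cloud("top","7"); cloud("side","7")
for z0,z1 in((.085,.13),(.13,.3)):
    b=P[(abs(P[:,0]-.65)<.05)&(P[:,1]>-.05)&(P[:,1]<.25)&(P[:,2]>z0)&(P[:,2]<z1)]; print(len(b),b.min(0) if len(b) else "",b.max(0) if len(b) else "")
t=cv2.imread("pics/top7.png")[130:260,180:350]; s=cv2.imread("pics/side7.png")[120:290,310:470]
cv2.imwrite("pics/c7.png",np.hstack([cv2.resize(t,(471,360),interpolation=2),cv2.resize(s,(320,360),interpolation=2)]))
print(env.get_state()["time"])
E
```

```text
756 [ 0.6221814  -0.0196726   0.08557245] [0.67665302 0.18193838 0.12798243]
0  
44.525
```

View pics/c7.png

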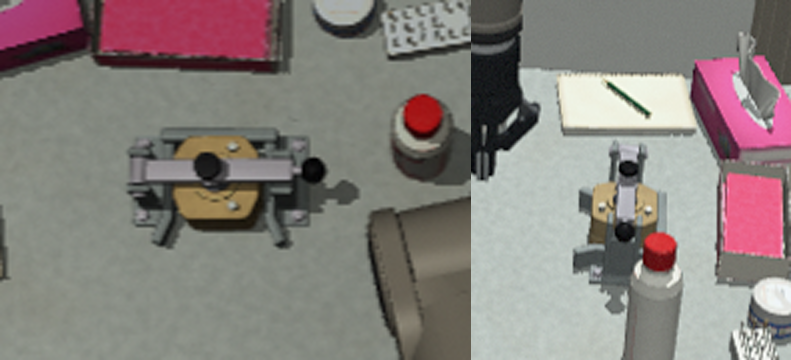

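The bar lies across the flask and in the keeper, with the ball at crop (312,170). One last numeric check before handing in.

```bash
python3 - <<'E'
from h import *
P=cloud("top")
f=P[(P[:,0]>.58)&(P[:,0]<.705)&(P[:,1]>.05)&(P[:,1]<.14)&(P[:,2]>.057)&(P[:,2]<.068)]
print(cv2.minAreaRect((f[:,:2]*1000).astype(np.float32)))
b=P[(abs(P[:,0]-.65)<.008)&(P[:,2]>.085)]; 
bar=b[(b[:,1]>.03)&(b[:,1]<.065)|(b[:,1]>.115)&(b[:,1]<.14)]; print("bar slope",np.polyfit(bar[:,1],bar[:,2],1), "ball top",b[(b[:,1]>-.02)&(b[:,1]<.003)][:,2].max())
d0=np.load("top0.npy"); p,d=camera("top")
a,e=cv2.imread("pics/top0.png"),p
for nm,(u,v) in dict(bottle=(332,172),art=(457,200),blue=(359,281),jar=(165,270),yel=(219,315),pL=(308,290),pR=(409,280)).items():
    w=np.s_[v-25:v+25,u-25:u+25]; m=abs(d0[w]-d[w])>.012; print(nm,m.sum())
E
```

```text
((648.285888671875, 95.74493408203125), (88.1957778930664, 90.34532928466797), 89.5314712524414)
bar slope [-0.0330397   0.10366639] ball top 0.11555396802112328
bottle 74
art 40
blue 2345
jar 55
yel 51
pL 138
pR 91
```

```bash
python3 - <<'E'
from h import *
env.movel([.45,-.35,.35],.3)
d0=np.load("top0.npy"); p,d=camera("top"); w=np.s_[256:306,334:384]; m=(abs(d0[w]-d[w])>.012).sum(); print(m,env.get_state()["time"])
if m<250: print(job.job_done())
E
```

```text
Traceback (most recent call last):
cell.PlanningError: the arm cannot follow that straight line within its joint ranges
```

```bash
python3 - <<'E'
from h import *
s=env.get_state(); env.reach([.50,-.40,.34],s["orientation"])
d0=np.load("top0.npy"); p,d=camera("top"); w=np.s_[256:306,334:384]; m=(abs(d0[w]-d[w])>.012).sum()
i=cv2.imread("pics/side0.png"); p,_=camera("side"); w=np.s_[270:312,262:300]; print(m,np.abs(i[w].astype(int)-p[w]).mean(),env.get_state()["time"])
if m<250: print(job.job_done())
E
```

```text
1575 32.09628237259816 48.7667
```

```bash
python3 - <<'E'
from h import *
d0=np.load("side0.npy"); p,d=camera("side"); w=np.s_[270:312,262:300]; m=(abs(d0[w]-d[w])>.012).sum(); print(m)
cv2.imwrite("pics/c8.png",cv2.resize(np.hstack([cv2.imread("pics/side0.png")[250:330,230:330],p[250:330,230:330]]),(800,320)))
if m<150: print(job.job_done())
E
```

```text
34
the job is handed in; nothing more can be done
None
```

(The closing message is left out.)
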